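Turn over the reversible grater plate on its pins

ROBOT

A 6-joint arm with a two-finger parallel gripper is mounted at the origin on the work surface. World frame = base frame: x ahead of the robot, y to its left, z up, the work surface at z = 0. Lengths are in m, angles in degrees, forces in N, time in s.
With the tool pointing down it reaches from about 0.4 to 0.825 m from the base axis. Payload 7 kg.
Tool frame: the origin (TCP) lies between the finger pads; the fingertips stand 11 mm ahead of it and the grasp point (between the pads) lies 8 mm behind it; z points along the fingers, y is the direction in which the jaws open and shut (so a half turn about z gives the same grasp; the last joint's range is limited). The gripper opens to 88 mm and grips with 3 to 60 N. Pads are 19 mm wide; open, the fingers measure 130 mm over their backs; the gripper's body (78 mm by 193 mm) begins 47 mm behind the grasp point.
Start: joints at [86.121, 20.546, 0.682, 0, -70.136, -16.507], TCP at [0.235, 0.633, 0.238] pointing down, gripper open.
Joint ranges: [-176.03, 176.03], [-82.01, 121.73], [-58.28, 71.71], [-173.87, 95.51], [-174.79, -0.11], [-173.66, 173.66]. Speed limits (degrees/s): [136.94, 136.94, 172.46, 180, 180, 180].

INTERFACE

Orientations are given as [roll, pitch, yaw] about the fixed x, y, z axes, in that order (R = Rz(yaw) Ry(pitch) Rx(roll)).
In Python, from plant import r gives the robot as it stands.
- The arm moves only by the shell command python3 -m inch 'ROWS' [OPENING] [FORCE]. ROWS is JSON, a list of rows, each an object of numbers: "x", "y", "z": the shift along the tool's x, y, z as a fraction of full scale; "yaw": the turn about the tool's z as a fraction of full scale. In form: [{"x": .., "y": .., "z": .., "yaw": ..}, ...]. A call has 1 to 5 rows; each row shifts and turns the pose as measured when the row begins, along the tool's axes as they then stand; what a row does not reach is not made up. Full scale, the value 1, is 0.025 m for a shift and 4 degrees for a turn. A row lasts 1/12 s, in which the tool goes at most 41.7 mm and 7.16 degrees, less where a joint would pass 70% of its speed; a pose out of reach is approached as far as the arm can. A call with a number of a shift or a turn outside -1 to 1 is refused whole. A call with a gripper value outside its range is refused whole. OPENING is the opening, from -1 (shut) to 1 (fully open), set as the call begins (- or left out, the last holds). The fingers move at their own pace and stop on an object; FORCE is the grip in N (left out, the last holds). Time passes only in rows, so rows that do not move let the fingers close. It gives the time, the measured TCP pose, the force and the opening at its end, in the units of the state.
- r.get_state(): the state, without advancing time (a new reading comes with each control period).
- r.capture(name): name is "side" or "top"; returns (picture, depth): 384x512x3 uint8, red, green, blue; 384x512 float32, m along the optical axis (not along the pixel's ray), 0 where there is no reading.
- r.camera_info(name): a dict with "mtx" (3x3 intrinsics, pixels), "pose" (4x4, takes a point from camera to world coordinates). Camera axes: x right, y down, z forward; pixel columns grow to the right and rows downward; lengths in m; the calibration is good to about 2 mm. A picture is of the moment at which its call begins. camera_info takes no time and is no camera call.
- r.close_job(): hands the job in, once; it reports no verdict.
The state is a dict: "time_s": time; "joints": joint angles; "qd": joint speeds; "joint_torque": joint torques, N m; "tcp_pos": TCP position; "eef_rot": TCP orientation; "contact_force": force on the tool from outside, world axes, zero at the start; "moment": the same for the moment, N m; "gripper_width": finger opening in m.
Only numpy, scipy, OpenCV 4.12 (cv2) and the standard library are available. Lean on these libraries where they do the work, as an engineer would, in place of code of your own. Each camera call takes 0.05 s, during which the arm holds its last target. There are 200 camera calls.

TASK

Someone has left a tea glass upturned on the ginger grater: first move it, still upturned, to a free spot on the square tray. Then turn the steel grater plate over so that its studded side faces up, and seat it back flat on its wooden box with both pins through their holes (the big hole on the big pin). Leave everything else standing where it is; the slot in the wooden rack is there to stand the plate on its end while you change your grip.

Things in the scene. Friction and masses are not known exactly. Their poses are not given: they have to be found in the camera images.
- grater_box: Wooden box, fixed, 140 (x) x 52 (y) x 60 high; origin under its centre, z up. A pocket in its top (x -30 to +40, 42 wide) clears the ribs or studs. Steel pins stand 17 above the top, straight for 10, then tapering: 12 dia at x = +50, 8 dia at x = -40, both at y = 0. The plate overhangs the box by 5 on each long side.
- big_pin (a point): Foot of the big pin on the box's top face (60 above the table).
- small_pin (a point): Foot of the small pin on the box's top face.
- plate: Loose steel plate, 0.20-0.33 kg, slab 130 (x) x 62 (y) x 8 (z); origin and mass centre at the slab's centre. Through holes at y = 0: 15 dia at x = +50, 11 dia at x = -40. Ribs (+z face) and studs (-z face) 1.5 high, x -28 to +38, |y| under 16. Starts seated ribbed side up, x along the box's x; must end studded side up, x again along the box's x. Hold it across its 62 width, by the plain edges.
- ribbed_face (a point): On the ribbed (+z) slab surface of the plate, between the ribs, at x = +5.
- studded_face (a point): On the studded (-z) slab surface of the plate, between the studs, at x = +5.
- big_hole (a point): Centre of the plate's 15 hole, mid-thickness.
- small_hole (a point): Centre of the plate's 11 hole, mid-thickness.
- glass: Tea glass upturned on the middle of the plate, loose, about 100 g, 70 high, 52 dia at the rim (down), 42 dia at the closed end (up). Origin at the centre of the rim, z up.
- rack: Wooden board, fixed, 290 (x) x 70 (y) x 18 high, origin under its centre, z up. At its middle four dowels, 10 dia, 38 high, at x = +-18, y = +-11.5 leave a slot 13 wide in y. The plate stands in it on either short end, its width along the rack's x, leaning up to 0.15 rad. Pegs with hung glasses at x = +-115.
- slot_floor (a point): Middle of the slot, on the board's top face (18 above the table).
- tray: Square white melamine tray, fixed, 240 x 240, rim 16 high and 5 thick, floor 5 thick; origin under its centre, z up. Its +x half holds the teapot and the lidded bowl; its -x half holds the tongs on the -y side and is free on the +y side.
- tray_floor (a point): Centre of the tray's inner floor, axes as the tray's.
- teapot: Steel teapot on the tray, loose, 100 dia, 123 high with its knob, spout to about 76 on its +x side and handle to about 72 on its -x side; origin under its centre. Bystander.
- lidded_bowl: White ceramic lidded bowl on the tray, loose, 92 dia, 85 high; origin under its centre. Bystander.
- tongs: Small steel tongs lying on the tray, loose, 112 long (x) x 34 wide x 10 high; origin under the middle. Bystander.
- hung_glass_near: Glass like the other, hung upturned over the rack's peg at x = -115; origin at its rim, z up. Bystander.
- hung_glass_far: Glass like the other, hung upturned over the rack's peg at x = +115; origin at its rim, z up. Bystander.
- spoon: Spoon, 140 long, lying on the tiles between robot and tray. Bystander.
- canister: White ceramic jar with steel lid, 72 dia, 110 high, at the back left. Bystander.
- jug: Steel mug, 80 dia, 120 high, at the back right. Bystander.
Things that resemble listed ones, but are neither listed nor needed, are in the scene too. Leave any orange look-alike of the plate alone.

How it is judged:
By the outcome, as a careful person would: the job done as asked, in the order asked, and still so for the second after the job is handed in, with the robot touching nothing.
It also fails if it takes over 72 s, if anything falls off the work surface, if the arm or the gripper's body presses on something with over 40 N, if the wrist force passes 120 N, or if a joint passes its speed limit or range.

## Working session

There is one attempt and no reset: what is moved stays moved. The work goes in short steps, Python scripts to look and compute and a shell command to move; the robot and the scene stay as the last step left them, time stands still between calls to the robot, and variables do not carry over. Pictures are saved under pics/ and viewed, about 8 in all and at most 12, crops included, and the job is handed in when it is done.

```bash
ls; mkdir -p pics; cat > h.py <<'E'
import numpy as np, cv2
from plant import r
def cap(n):
    im,d=r.capture(n); return im,d
def cloud(n,d):
    c=r.camera_info(n);K=np.array(c["mtx"]);T=np.array(c["pose"])
    v,u=np.mgrid[:d.shape[0],:d.shape[1]]
    P=np.stack([(u-K[0,2])/K[0,0]*d,(v-K[1,2])/K[1,1]*d,d],-1)
    W=P@T[:3,:3].T+T[:3,3]; W[d<=0]=np.nan
    return W
def ray(n,u,v,z):
    c=r.camera_info(n);K=np.array(c["mtx"]);T=np.array(c["pose"])
    q=T[:3,:3]@np.array([(u-K[0,2])/K[0,0],(v-K[1,2])/K[1,1],1.])
    return T[:3,3]+q*(z-T[2,3])/q[2]
def save(n,im): cv2.imwrite(f"pics/{n}.png",im[...,::-1])
def st():
    s=r.get_state()
    for k in ("time_s","joints","tcp_pos","eef_rot","contact_force","moment","gripper_width"): print(k,np.round(s[k],3))
E
python3 - <<'E'
from h import *
st()
for n in ("top","side"):
    im,d=cap(n); save(n+"0",im); np.savez(f"pics/{n}0.npz",im=im,d=d)
    c=r.camera_info(n); print(n,np.round(c["pose"],3).tolist(),np.round(c["mtx"],1).tolist())
E
```

```text
pics
time_s 0.0
joints [ 8.6120e+01  2.0591e+01  6.3300e-01 -2.0000e-02 -7.0138e+01 -1.6508e+01]
tcp_pos [0.235 0.632 0.237]
eef_rot [ 1.79903e+02 -9.00000e-03 -2.03950e+01]
contact_force [0.487 0.096 0.476]
moment [ 0.018 -0.013 -0.004]
gripper_width 0.088
top [[0.035, -0.978, 0.205, 0.316], [-0.999, -0.035, 0.005, -0.052], [0.002, -0.205, -0.979, 1.189], [0.0, 0.0, 0.0, 1.0]] [[442.1, 0.0, 255.9], [0.0, 442.1, 189.1], [0.0, 0.0, 1.0]]
side [[-0.748, -0.444, 0.493, 0.099], [-0.664, 0.494, -0.561, 0.432], [0.005, -0.747, -0.665, 0.627], [0.0, 0.0, 0.0, 1.0]] [[367.9, 0.0, 256.2], [0.0, 367.9, 190.0], [0.0, 0.0, 1.0]]
```

View pics/top0.png

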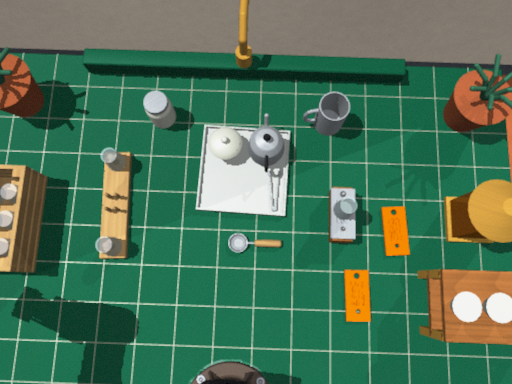

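View pics/side0.png

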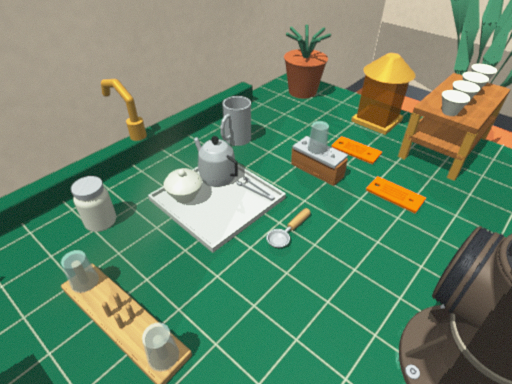

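```bash
python3 - <<'E'
from h import *
f=np.load("pics/top0.npz");im,d=f["im"],f["d"];W=cloud("top",d)
def reg(name,u0,u1,v0,v1,z0,z1,zp=None):
    S=W[v0:v1,u0:u1]; m=((S[...,2]>z0)&(S[...,2]<z1)).astype(np.uint8)
    m=cv2.morphologyEx(m,cv2.MORPH_OPEN,np.ones((2,2)))
    P=S[m>0]; 
    (c,s,a)=cv2.minAreaRect((P[:,:2]*1000).astype(np.float32)); print(name,len(P),np.round(c,1),np.round(s,1),round(a,2),"zmed",np.round(np.nanmedian(P[:,2]),4))
reg("plate",320,366,180,250,.061,.075)
reg("glasstop",320,366,180,250,.125,.15)
reg("rack",90,140,140,270,.012,.024)
reg("trayfloor",190,300,115,225,-.002,.010)
reg("trayall",190,300,115,225,.010,.020)
reg("hn",90,125,225,262,.06,.14); reg("hf",95,125,140,175,.06,.14)
reg("dow",100,130,190,215,.04,.07)
reg("teapot",245,290,105,170,.07,.15)
big=np.hstack([cv2.resize(im[175:255,315:375],None,fx=6,fy=6,interpolation=3),cv2.resize(im[160:240,90:150],None,fx=6,fy=6,interpolation=3)])
save("crop1",big)
E
```

```text
plate 866 [ 498.8 -279.2] [ 78.5 146.4] 89.98 zmed 0.0688
glasstop 270 [ 507.6 -288.9] [40.3 81.4] 17.08 zmed 0.14
rack 1970 [505.7 330.7] [287.7  73. ] 1.88 zmed 0.0185
trayfloor 8323 [626.1  -8.5] [313.8 299.5] 3.1 zmed 0.0038
trayall 588 [613.9 -12. ] [241.1 239.8] 87.76 zmed 0.0123
hn 303 [389.2 325.9] [41.5 49.9] 65.18 zmed 0.0875
hf 288 [624.2 335.5] [35.3 38. ] 36.2 zmed 0.0875
dow 64 [505.8 336.3] [43.4 38.2] 3.75 zmed 0.0458
teapot 985 [688.8 -78.1] [ 85.7 166. ] 65.9 zmed 0.0997
```

View pics/crop1.png

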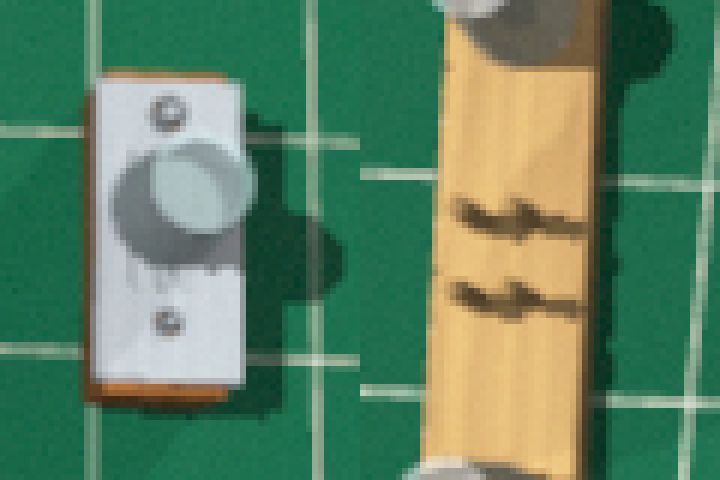

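```bash
python3 - <<'E'
from h import *
f=np.load("pics/top0.npz");im,d=f["im"],f["d"];W=cloud("top",d)
q=lambda x,y,z:np.round(ray("top",315+(x+.5)/6-.5,175+(y+.5)/6-.5,z)[:2]*1000,1)
for n,x,y,z in [("TL",95,77,.068),("TR",244,80,.068),("BR",244,383,.068),("BL",95,383,.068),("bigpintip",168,112,.077),("smallpintip",167,321,.077),("glasstop",201,187,.138)]: print(n,q(x,y,z))
# glass top disc in depth
S=W[175:255,315:375]; m=(S[...,2]>.134)&(S[...,2]<.145); P=S[m]; print("glass top depth",len(P),np.round(np.nanmean(P,0)*1e3,1),np.round(np.ptp(P[:,:2],axis=0)*1e3,1))
S=W[160:240,90:150]; m=(S[...,2]>.048)&(S[...,2]<.062); print("dowel tops",np.round(S[m].mean(0)*1e3,1) if m.any() else 0, m.sum())
for a,b in((475,495),(510,535)):
  mm=m&(S[...,0]*1e3>a)&(S[...,0]*1e3<b);print(mm.sum(),np.round(S[mm].mean(0)*1e3,1))
# side view
f=np.load("pics/side0.npz");im,d=f["im"],f["d"]
save("crop2",np.hstack([cv2.resize(im[115:190,280:360],None,fx=5,fy=5,interpolation=3),cv2.resize(im[285:360,85:165],None,fx=5,fy=5,interpolation=3)]))
E
```

```text
TL [ 562.2 -239.4]
TR [ 563.2 -303.9]
BR [ 432.2 -302.4]
BL [ 430.  -239.5]
bigpintip [ 546.  -269.2]
smallpintip [ 456.2 -268.3]
glasstop [ 503.1 -270.4]
glass top depth 241 [ 503.5 -268.4  140.3] [41.4 41.1]
dowel tops [539.4 329.2  54. ] 84
24 [489.4 332.1  53.9]
23 [525.6 332.2  53.4]
```

View pics/crop2.png

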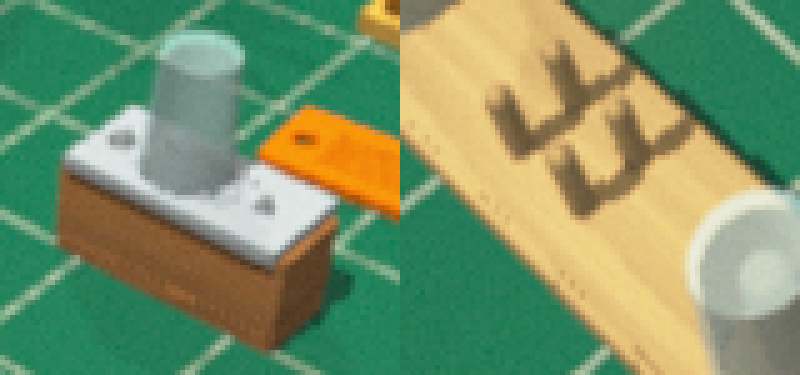

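```bash
python3 -m inch '[{"x":1,"y":0,"z":0,"yaw":-1},{"x":1,"y":0,"z":0,"yaw":-1},{"x":1,"y":0,"z":0,"yaw":-1},{"x":1,"y":0,"z":0,"yaw":-1},{"x":1,"y":0,"z":0,"yaw":-1}]'
python3 -m inch '[{"x":1,"y":1,"z":0,"yaw":0},{"x":1,"y":1,"z":0,"yaw":0},{"x":1,"y":1,"z":0,"yaw":0},{"x":1,"y":1,"z":0,"yaw":0},{"x":1,"y":1,"z":0,"yaw":0}]'; python3 -c "from h import *;st()"
```

```text
time_s: 0.52
tcp_pos: [0.355, 0.6057, 0.2345]
eef_rot: [179.7, 0.2, 0.7]
contact_force: [0.0, 0.3, 0.6]
gripper_width: 0.0875
time_s: 0.93
tcp_pos: [0.4863, 0.4806, 0.2298]
eef_rot: [179.4, 0.3, 1.3]
contact_force: [0.8, 0.7, -0.2]
gripper_width: 0.0872
time_s 0.933
joints [ 6.0947e+01  2.1992e+01  1.8310e+00 -4.0000e-03 -7.0497e+01  3.0332e+01]
tcp_pos [0.486 0.481 0.23 ]
eef_rot [179.434   0.336   1.276]
contact_force [ 0.825  0.724 -0.247]
moment [ 0.04  -0.083 -0.001]
gripper_width 0.087
```

```bash
for i in 1; do
python3 -m inch '[{"x":0,"y":1,"z":-0.05,"yaw":0},{"x":0,"y":1,"z":-0.05,"yaw":0},{"x":0,"y":1,"z":-0.05,"yaw":0},{"x":0,"y":1,"z":-0.05,"yaw":0},{"x":0,"y":1,"z":-0.05,"yaw":0}]'
python3 -m inch '[{"x":0,"y":1,"z":-0.05,"yaw":0},{"x":0,"y":1,"z":-0.05,"yaw":0},{"x":0,"y":1,"z":-0.05,"yaw":0},{"x":0,"y":1,"z":-0.05,"yaw":0},{"x":0,"y":1,"z":-0.05,"yaw":0}]'
python3 -m inch '[{"x":0,"y":1,"z":-0.05,"yaw":0},{"x":0,"y":1,"z":-0.05,"yaw":0},{"x":0,"y":1,"z":-0.05,"yaw":0},{"x":0,"y":1,"z":-0.05,"yaw":0},{"x":0,"y":1,"z":-0.05,"yaw":0}]'
python3 -m inch '[{"x":0,"y":1,"z":-0.05,"yaw":0},{"x":0,"y":1,"z":-0.05,"yaw":0},{"x":0,"y":1,"z":-0.05,"yaw":0},{"x":0,"y":1,"z":-0.05,"yaw":0},{"x":0,"y":1,"z":-0.05,"yaw":0}]'
python3 -m inch '[{"x":0,"y":1,"z":-0.05,"yaw":0},{"x":0,"y":1,"z":-0.05,"yaw":0},{"x":0,"y":1,"z":-0.05,"yaw":0},{"x":0,"y":1,"z":-0.05,"yaw":0},{"x":0,"y":1,"z":-0.05,"yaw":0}]'
done; python3 -c "from h import *;st()"
```

```text
time_s: 1.35
tcp_pos: [0.493, 0.3466, 0.2325]
eef_rot: [179.1, 0.6, 0.9]
contact_force: [0.1, -0.1, -0.1]
gripper_width: 0.0873
time_s: 1.77
tcp_pos: [0.4933, 0.2144, 0.2392]
eef_rot: [178.9, 0.8, 0.9]
contact_force: [1.0, 0.5, 0.3]
gripper_width: 0.0878
time_s: 2.18
tcp_pos: [0.4932, 0.0827, 0.2471]
eef_rot: [178.9, 0.9, 0.9]
contact_force: [0.2, 0.2, -0.2]
gripper_width: 0.0876
time_s: 2.6
tcp_pos: [0.493, -0.0485, 0.2553]
eef_rot: [178.9, 1.0, 1.0]
contact_force: [0.7, 0.4, 0.3]
gripper_width: 0.0876
time_s: 3.02
tcp_pos: [0.493, -0.1796, 0.2635]
eef_rot: [178.9, 1.1, 1.0]
contact_force: [0.8, 0.3, -0.2]
gripper_width: 0.0877
time_s 3.017
joints [  2.213   5.793 -15.782   1.125 -69.597  88.359]
tcp_pos [ 0.493 -0.18   0.263]
eef_rot [178.921   1.145   0.964]
contact_force [ 0.774  0.332 -0.205]
moment [ 0.058 -0.164  0.056]
gripper_width 0.088
```

```bash

python3 -m inch '[{"x":0.1,"y":1,"z":0.6,"yaw":0.1},{"x":0.1,"y":1,"z":0.6,"yaw":0.1},{"x":0.1,"y":1,"z":0.6,"yaw":0.1},{"x":0.1,"y":0.3,"z":0.6,"yaw":0},{"x":0,"y":0,"z":0,"yaw":0}]'
python3 -m inch '[{"x":0,"y":0,"z":0,"yaw":0}]'
python3 -c "from h import *;st()"
```

```text
time_s: 3.43
tcp_pos: [0.5019, -0.2714, 0.2028]
eef_rot: [178.9, 1.0, -0.5]
contact_force: [-0.2, 0.3, -0.6]
gripper_width: 0.0876
time_s: 3.52
tcp_pos: [0.5014, -0.2719, 0.2022]
eef_rot: [178.9, 1.1, -0.6]
contact_force: [0.0, 0.7, 0.4]
gripper_width: 0.0875
time_s 3.517
joints [ -7.991  12.57  -15.893   1.377 -62.542  96.759]
tcp_pos [ 0.501 -0.272  0.202]
eef_rot [178.916   1.147  -0.598]
contact_force [0.04  0.664 0.414]
moment [ 0.042 -0.118 -0.001]
gripper_width 0.087
```

```bash

python3 -m inch '[{"x":0.05,"y":-0.1,"z":0.9,"yaw":0},{"x":0,"y":0,"z":0.9,"yaw":0},{"x":0,"y":0,"z":0.9,"yaw":0},{"x":0,"y":0,"z":0.6,"yaw":0},{"x":0,"y":0,"z":0,"yaw":0}]'
python3 - <<'E'
from h import *
st()
a,_=cap("top");b,_=cap("side")
save("g1",np.hstack([cv2.resize(a[140:260,290:390],None,fx=4,fy=4),cv2.resize(b[85:205,270:370],None,fx=4,fy=4)]))
E
```

```text
time_s: 3.93
tcp_pos: [0.5035, -0.2684, 0.1221]
eef_rot: [178.8, 0.8, -0.4]
contact_force: [-1.0, -0.3, 0.2]
gripper_width: 0.0876
time_s 3.933
joints [ -7.57   16.749 -21.978   1.597 -51.89   96.15 ]
tcp_pos [ 0.504 -0.268  0.122]
eef_rot [178.828   0.759  -0.435]
contact_force [-1.031 -0.251  0.201]
moment [0.069 0.051 0.01 ]
gripper_width 0.088
```

View pics/g1.png

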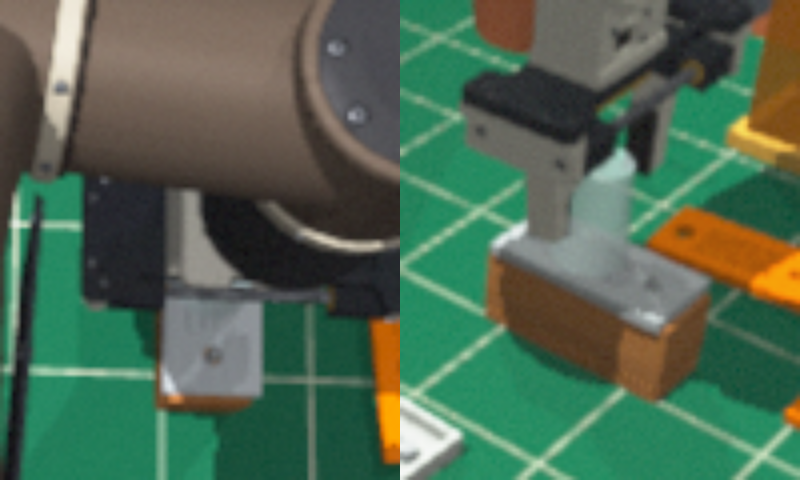

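```bash

python3 -m inch '[{"x":0,"y":0.05,"z":0.6,"yaw":0},{"x":0,"y":0,"z":0,"yaw":0},{"x":0,"y":0,"z":0,"yaw":0}]'
python3 -m inch '[{"x":0,"y":0,"z":0,"yaw":0},{"x":0,"y":0,"z":0,"yaw":0},{"x":0,"y":0,"z":0,"yaw":0},{"x":0,"y":0,"z":0,"yaw":0},{"x":0,"y":0,"z":0,"yaw":0}]' -1 12
python3 -m inch '[{"x":0,"y":0,"z":0,"yaw":0},{"x":0,"y":0,"z":0,"yaw":0}]'
python3 -m inch '[{"x":0,"y":0,"z":-0.3,"yaw":0},{"x":0,"y":0,"z":-0.6,"yaw":0},{"x":0,"y":0,"z":-0.6,"yaw":0}]'
python3 -c "from h import *;st()"
```

```text
time_s: 4.28
tcp_pos: [0.5084, -0.2702, 0.1153]
eef_rot: [178.6, 0.2, -0.2]
contact_force: [0.3, 0.3, 1.0]
gripper_width: 0.0874
time_s: 4.7
tcp_pos: [0.511, -0.2703, 0.1208]
eef_rot: [178.5, -0.3, -0.2]
contact_force: [-0.3, 0.6, 0.2]
gripper_width: 0.06
time_s: 4.87
tcp_pos: [0.5111, -0.2704, 0.1213]
eef_rot: [178.5, -0.3, -0.2]
contact_force: [-0.9, 0.7, 0.7]
gripper_width: 0.0466
time_s: 5.12
tcp_pos: [0.5082, -0.2689, 0.1567]
eef_rot: [178.6, 0.2, -0.2]
contact_force: [-0.0, -0.0, -1.0]
gripper_width: 0.0459
time_s 5.117
joints [ -7.468  14.73  -19.626   1.664 -55.649  96.295]
tcp_pos [ 0.508 -0.269  0.157]
eef_rot [ 1.78636e+02  1.66000e-01 -2.36000e-01]
contact_force [-0.049 -0.035 -1.035]
moment [ 0.047 -0.111 -0.02 ]
gripper_width 0.046
```

```bash

python3 -m inch '[{"x":0,"y":-0.3,"z":-0.7,"yaw":0},{"x":0,"y":-0.6,"z":-0.7,"yaw":0},{"x":0.2,"y":-0.9,"z":-0.3,"yaw":0},{"x":0.2,"y":-0.9,"z":0,"yaw":0},{"x":0.2,"y":-0.9,"z":0,"yaw":0}]'
python3 -m inch '[{"x":0.2,"y":-0.9,"z":0,"yaw":0},{"x":0.2,"y":-0.9,"z":0,"yaw":0},{"x":0.2,"y":-0.9,"z":0,"yaw":0},{"x":0.2,"y":-0.9,"z":0,"yaw":0},{"x":0.2,"y":-0.9,"z":0,"yaw":0}]'
python3 -m inch '[{"x":0.1,"y":-0.9,"z":0,"yaw":0},{"x":0,"y":-0.9,"z":0.2,"yaw":0},{"x":0,"y":-0.6,"z":0.2,"yaw":0},{"x":0,"y":-0.3,"z":0.2,"yaw":0},{"x":0,"y":0,"z":0,"yaw":0}]'
python3 - <<'E'
from h import *
st()
b,_=cap("side")
save("g2",cv2.resize(b[60:240,140:340],None,fx=3,fy=3))
E
```

```text
time_s: 5.53
tcp_pos: [0.5238, -0.1787, 0.2038]
eef_rot: [178.6, 0.0, -0.6]
contact_force: [0.5, -0.0, -2.0]
gripper_width: 0.046
time_s: 5.95
tcp_pos: [0.5501, -0.0612, 0.2042]
eef_rot: [178.6, -0.1, -0.7]
contact_force: [0.4, 0.9, -0.6]
gripper_width: 0.046
time_s: 6.37
tcp_pos: [0.5541, 0.0129, 0.1889]
eef_rot: [178.7, -0.2, -0.4]
contact_force: [-0.9, -0.5, -1.3]
gripper_width: 0.0458
time_s 6.367
joints [ 22.496  11.346 -19.422   1.503 -59.617  66.296]
tcp_pos [0.554 0.013 0.189]
eef_rot [ 1.78659e+02 -1.58000e-01 -4.42000e-01]
contact_force [-0.907 -0.49  -1.262]
moment [ 0.049  0.058 -0.043]
gripper_width 0.046
```

View pics/g2.png

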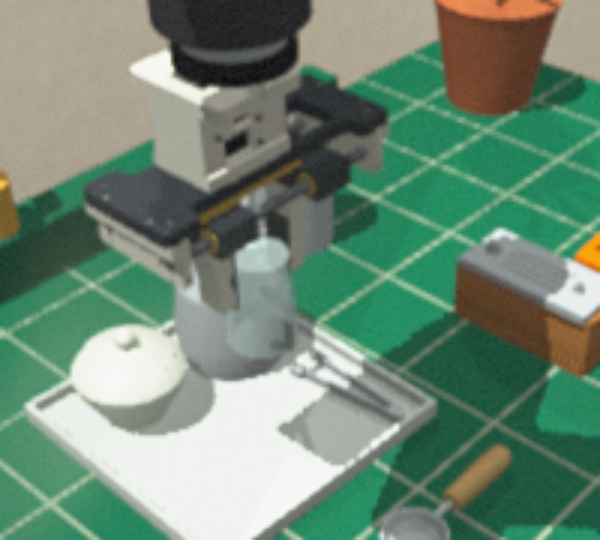

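```bash

python3 -m inch '[{"x":0,"y":-0.7,"z":0.4,"yaw":0},{"x":0,"y":-0.7,"z":0.8,"yaw":0},{"x":0,"y":-0.15,"z":0.9,"yaw":0},{"x":0,"y":0,"z":0.9,"yaw":0},{"x":0,"y":0,"z":0.7,"yaw":0}]'
python3 -m inch '[{"x":0,"y":0,"z":0.5,"yaw":0},{"x":0,"y":0,"z":0.3,"yaw":0},{"x":0,"y":0,"z":0.2,"yaw":0}]'
```

```text
time_s: 6.83
tcp_pos: [0.5594, 0.047, 0.1001]
eef_rot: [178.8, -0.8, -0.6]
contact_force: [-0.3, -0.5, -1.6]
gripper_width: 0.0462
time_s: 7.08
tcp_pos: [0.5585, 0.043, 0.072]
eef_rot: [178.7, -0.6, -0.7]
contact_force: [0.1, 0.0, 0.0]
gripper_width: 0.0458
```

```bash

python3 -m inch '[{"x":0,"y":0,"z":0.25,"yaw":0},{"x":0,"y":0,"z":0.2,"yaw":0}]'
python3 -m inch '[{"x":0,"y":0,"z":0.15,"yaw":0},{"x":0,"y":0,"z":0.15,"yaw":0}]'
```

```text
time_s: 7.25
tcp_pos: [0.5593, 0.0415, 0.0608]
eef_rot: [178.7, -0.7, -0.8]
contact_force: [0.2, 0.8, -1.5]
gripper_width: 0.0459
time_s: 7.42
tcp_pos: [0.5609, 0.0411, 0.0547]
eef_rot: [178.7, -0.8, -0.8]
contact_force: [-3.9, 0.4, 20.1]
gripper_width: 0.0461
```

```bash

python3 -m inch '[{"x":0,"y":0,"z":-0.1,"yaw":0},{"x":0,"y":0,"z":0,"yaw":0}]'
python3 -m inch '[{"x":0,"y":0,"z":0,"yaw":0},{"x":0,"y":0,"z":0,"yaw":0},{"x":0,"y":0,"z":0,"yaw":0},{"x":0,"y":0,"z":0,"yaw":0}]' 1
python3 -m inch '[{"x":0,"y":0,"z":-0.4,"yaw":0},{"x":0,"y":0,"z":-0.8,"yaw":0},{"x":0,"y":0,"z":-1,"yaw":0},{"x":0,"y":0,"z":-1,"yaw":0},{"x":0,"y":0,"z":-1,"yaw":0}]'

```

```text
time_s: 7.58
tcp_pos: [0.5619, 0.0413, 0.0582]
eef_rot: [178.7, -0.9, -0.7]
contact_force: [0.1, -0.6, -0.6]
gripper_width: 0.0462
time_s: 7.92
tcp_pos: [0.5627, 0.0417, 0.0593]
eef_rot: [178.8, -1.1, -0.7]
contact_force: [-0.1, -0.5, 0.1]
gripper_width: 0.0675
time_s: 8.33
tcp_pos: [0.5568, 0.0426, 0.1641]
eef_rot: [178.5, -0.4, -0.8]
contact_force: [0.9, 0.7, 0.4]
gripper_width: 0.0874
```

```bash

python3 -m inch '[{"x":-0.2,"y":0.4,"z":-0.3,"yaw":0},{"x":-0.3,"y":0.9,"z":0,"yaw":0},{"x":-0.4,"y":1,"z":0,"yaw":0},{"x":-0.4,"y":1,"z":0,"yaw":0},{"x":-0.4,"y":1,"z":0,"yaw":0}]'
python3 -m inch '[{"x":-0.4,"y":1,"z":0,"yaw":0},{"x":-0.4,"y":1,"z":0,"yaw":0},{"x":-0.4,"y":1,"z":0,"yaw":0},{"x":-0.4,"y":1,"z":0,"yaw":0},{"x":-0.3,"y":1,"z":0,"yaw":0}]'
python3 -m inch '[{"x":-0.2,"y":1,"z":0,"yaw":0},{"x":0,"y":0.9,"z":0.2,"yaw":0},{"x":0,"y":0.5,"z":0.2,"yaw":0},{"x":0,"y":0,"z":0,"yaw":0}]'

```

```text
time_s: 8.75
tcp_pos: [0.5168, -0.0632, 0.1845]
eef_rot: [178.8, -1.2, -0.3]
contact_force: [0.4, -0.5, 0.5]
gripper_width: 0.0878
time_s: 9.17
tcp_pos: [0.4636, -0.1938, 0.1893]
eef_rot: [178.8, -1.4, -0.2]
contact_force: [-0.1, -0.4, -0.4]
gripper_width: 0.088
time_s: 9.5
tcp_pos: [0.4545, -0.2606, 0.183]
eef_rot: [178.8, -1.6, -0.4]
contact_force: [0.3, -0.5, 0.7]
gripper_width: 0.0874
```

```bash

python3 -m inch '[{"x":0,"y":0.2,"z":0.9,"yaw":0},{"x":0,"y":0.15,"z":0.9,"yaw":0},{"x":0,"y":0,"z":0.9,"yaw":0},{"x":0,"y":0,"z":0.5,"yaw":0},{"x":0,"y":0,"z":0,"yaw":0}]'
python3 - <<'E'
from h import *
b,d=cap("side"); W=cloud("side",d); np.savez("pics/s1.npz",im=b,d=d)
m=(W[...,2]>.066)&(W[...,2]<.07)&(W[...,0]>.40)&(W[...,0]<.6)&(W[...,1]<-.2)&(W[...,1]>-.34)
P=W[m][:,:2]*1000; print(len(P),cv2.minAreaRect(P.astype(np.float32)))
E
```

```text
time_s: 9.92
tcp_pos: [0.4569, -0.2723, 0.1043]
eef_rot: [178.7, -1.9, -0.6]
contact_force: [-0.5, -0.4, -0.3]
gripper_width: 0.0875
492 ((495.2383117675781, -268.7384948730469), (132.0811004638672, 63.66875457763672), 1.2252297401428223)
```

```bash

python3 -m inch '[{"x":0,"y":-0.08,"z":0.8,"yaw":0},{"x":0,"y":0,"z":0.7,"yaw":0},{"x":0,"y":0,"z":0.5,"yaw":0},{"x":-0.1,"y":0,"z":0.2,"yaw":0}]'
```

```text
time_s: 10.3
tcp_pos: [0.4614, -0.2715, 0.0555]
eef_rot: [178.5, -2.5, -0.4]
contact_force: [-0.1, -0.4, -0.4]
gripper_width: 0.0876
```

```bash

python3 -m inch '[{"x":-0.15,"y":0,"z":0.08,"yaw":0},{"x":-0.15,"y":0,"z":0.08,"yaw":0},{"x":-0.05,"y":0,"z":0.06,"yaw":0},{"x":-0.03,"y":0,"z":0.05,"yaw":0}]' -1 20
python3 -m inch '[{"x":0,"y":0,"z":0.03,"yaw":0},{"x":0,"y":0,"z":0.03,"yaw":0}]' -1 60
```

```text
time_s: 10.63
tcp_pos: [0.4527, -0.2713, 0.0511]
eef_rot: [178.5, -2.7, -0.3]
contact_force: [-0.2, 0.4, 0.3]
gripper_width: 0.0665
time_s: 10.8
tcp_pos: [0.4526, -0.2714, 0.051]
eef_rot: [178.5, -2.8, -0.3]
contact_force: [-3.7, 4.3, 7.8]
gripper_width: 0.0617
```

```bash

python3 -m inch '[{"x":0,"y":0,"z":-0.2,"yaw":0},{"x":0.02,"y":0,"z":-0.4,"yaw":0},{"x":0.03,"y":0,"z":-0.5,"yaw":0},{"x":0.04,"y":0,"z":-0.8,"yaw":0},{"x":0.04,"y":0,"z":-1,"yaw":0}]'
python3 -m inch '[{"x":0.02,"y":0,"z":-1,"yaw":0},{"x":0,"y":0,"z":-1,"yaw":0},{"x":0,"y":0,"z":-1,"yaw":0},{"x":0,"y":0,"z":-0.5,"yaw":0},{"x":0,"y":0,"z":0.05,"yaw":0}]'
python3 - <<'E'
from h import *
st()
b,_=cap("side")
save("p1",cv2.resize(b[60:220,230:400],None,fx=3,fy=3))
E
```

```text
time_s: 11.22
tcp_pos: [0.4475, -0.2682, 0.1212]
eef_rot: [178.7, -2.0, -0.4]
contact_force: [0.2, -1.1, -2.1]
gripper_width: 0.0613
time_s: 11.63
tcp_pos: [0.4445, -0.2661, 0.2169]
eef_rot: [178.6, -2.2, -0.4]
contact_force: [0.2, -1.0, -3.3]
gripper_width: 0.0611
time_s 11.633
joints [ -8.392   4.979 -23.085   1.191 -59.533  97.356]
tcp_pos [ 0.445 -0.266  0.217]
eef_rot [178.65   -2.244  -0.428]
contact_force [ 0.163 -1.018 -3.305]
moment [ 0.02   0.146 -0.019]
gripper_width 0.061
```

View pics/p1.png

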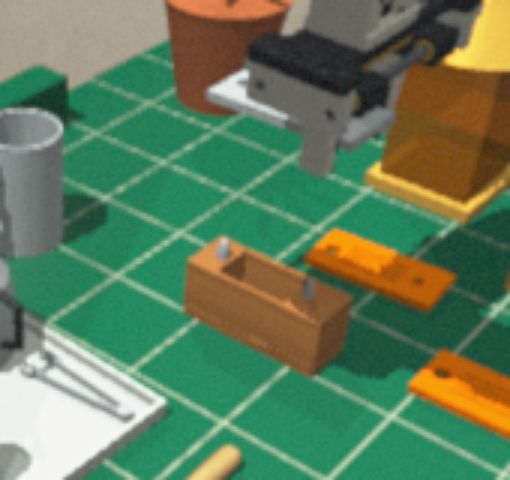

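```bash
cat >> h.py <<'E'
def plate_ang(name="side",tag=None):
    b,d=cap(name); W=cloud(name,d); s=r.get_state(); p=np.array(s["tcp_pos"])
    g=np.abs(b.astype(int).max(2)-b.astype(int).min(2))<40
    psi=np.radians(s["eef_rot"][2]); e=np.array([np.cos(psi),np.sin(psi)]); f=np.array([-e[1],e[0]])
    L=(W[...,:2]-p[:2])@e; N=(W[...,:2]-p[:2])@f; Z=W[...,2]-p[2]
    m=g&(np.abs(L)<.13)&(np.abs(N)<.034)&(Z<.03)&(Z>-.14)&(W[...,2]>.082)
    P=np.c_[L[m],N[m],Z[m]]*1000
    print("n",len(P))
    # profile: mean L per Z bin, plus extremes
    for z in range(-130,30,15):
        q=P[(P[:,2]>=z)&(P[:,2]<z+15)]
        if len(q)>8: print(z+7,len(q),np.round(np.percentile(q[:,0],[5,50,95])))
    if tag: save(tag,b); 
    np.savez("pics/last.npz",im=b,d=d)
E
python3 - <<'E'
from h import *
print(ray("side",304,139.3,.077),ray("side",333,152.3,.077))
E
python3 -m inch '[{"x":0,"y":0,"z":0.03,"yaw":0},{"x":0,"y":0,"z":0.03,"yaw":0},{"x":0,"y":0,"z":0.03,"yaw":0},{"x":0,"y":0,"z":0.03,"yaw":0}]' - 10
python3 -c "
from h import *
plate_ang();st()"
```

```text
[ 0.54725036 -0.26932244  0.077     ] [ 0.45746006 -0.27094974  0.077     ]
time_s: 12.02
tcp_pos: [0.4416, -0.2649, 0.2075]
eef_rot: [178.8, -1.8, -0.5]
contact_force: [0.3, -0.3, -3.0]
gripper_width: 0.062
n 256
-78 34 [38. 44. 50.]
-63 32 [30. 36. 41.]
-48 34 [22. 28. 34.]
-33 28 [15. 19. 26.]
-18 17 [ 4. 13. 18.]
-3 46 [-9. -1.  4.]
12 38 [-11.  -8.  -3.]
27 23 [-14. -13. -11.]
time_s 12.067
joints [ -8.408   5.446 -23.841   1.042 -58.807  97.352]
tcp_pos [ 0.441 -0.265  0.207]
eef_rot [178.855  -1.77   -0.514]
contact_force [-0.812 -0.274 -3.213]
moment [ 0.168  0.273 -0.027]
gripper_width 0.062
```

```bash

python3 -m inch '[{"x":0,"y":0,"z":-0.6,"yaw":0.5},{"x":0,"y":0,"z":-0.6,"yaw":1},{"x":0,"y":0,"z":-0.3,"yaw":1},{"x":0,"y":0,"z":0,"yaw":1},{"x":0,"y":0,"z":0,"yaw":1}]' - 25
python3 -m inch '[{"x":0,"y":0,"z":0,"yaw":1},{"x":0,"y":0,"z":0,"yaw":1},{"x":0,"y":0,"z":0,"yaw":1},{"x":0,"y":0,"z":0,"yaw":1},{"x":0,"y":0,"z":0,"yaw":1}]'
python3 -m inch '[{"x":0,"y":0,"z":0,"yaw":1},{"x":0,"y":0,"z":0,"yaw":1},{"x":0,"y":0,"z":0,"yaw":1},{"x":0,"y":0,"z":0,"yaw":1},{"x":0,"y":0,"z":0,"yaw":1}]'
python3 -m inch '[{"x":0,"y":0,"z":0,"yaw":1},{"x":0,"y":0,"z":0,"yaw":1},{"x":0,"y":0,"z":0,"yaw":1},{"x":0,"y":0,"z":0,"yaw":1},{"x":0,"y":0,"z":0,"yaw":1}]'

```

```text
time_s: 12.48
tcp_pos: [0.4386, -0.2637, 0.2413]
eef_rot: [179.4, -1.5, -19.2]
contact_force: [0.9, -0.2, -3.3]
gripper_width: 0.0616
time_s: 12.9
tcp_pos: [0.4381, -0.2634, 0.2381]
eef_rot: [179.9, -1.4, -40.2]
contact_force: [-0.6, 0.7, -2.2]
gripper_width: 0.0617
time_s: 13.32
tcp_pos: [0.4373, -0.263, 0.2342]
eef_rot: [-179.9, -1.1, -61.3]
contact_force: [0.5, -0.4, -2.9]
gripper_width: 0.0615
time_s: 13.73
tcp_pos: [0.4365, -0.2627, 0.2302]
eef_rot: [-179.8, -0.8, -82.4]
contact_force: [0.0, -0.1, -2.5]
gripper_width: 0.0621
```

```bash

python3 -m inch '[{"x":0,"y":-0.5,"z":-0.1,"yaw":1},{"x":0,"y":-0.8,"z":-0.1,"yaw":1},{"x":0,"y":-0.8,"z":-0.1,"yaw":1},{"x":0,"y":-0.8,"z":-0.1,"yaw":1},{"x":0,"y":-0.8,"z":-0.1,"yaw":1}]'
python3 -m inch '[{"x":-0.25,"y":-0.7,"z":-0.1,"yaw":1},{"x":-0.3,"y":-0.6,"z":-0.1,"yaw":1},{"x":-0.3,"y":-0.5,"z":-0.1,"yaw":1},{"x":-0.3,"y":-0.4,"z":-0.1,"yaw":1},{"x":-0.3,"y":-0.4,"z":-0.1,"yaw":1}]'
python3 -m inch '[{"x":-0.4,"y":-0.3,"z":-0.1,"yaw":1},{"x":-0.4,"y":-0.2,"z":-0.1,"yaw":1},{"x":-0.4,"y":-0.2,"z":-0.1,"yaw":1},{"x":-0.3,"y":-0.2,"z":-0.1,"yaw":1},{"x":0,"y":0,"z":0,"yaw":1}]'
python3 -m inch '[{"x":0,"y":0,"z":0,"yaw":1},{"x":0,"y":0,"z":0,"yaw":1},{"x":0,"y":0,"z":0,"yaw":1},{"x":0,"y":0,"z":0,"yaw":1},{"x":0,"y":0,"z":0,"yaw":1}]'

```

```text
time_s: 14.15
tcp_pos: [0.5271, -0.2641, 0.2396]
eef_rot: [-179.9, -0.6, -103.5]
contact_force: [1.0, -0.3, -3.0]
gripper_width: 0.0615
time_s: 14.57
tcp_pos: [0.6061, -0.2534, 0.2461]
eef_rot: [179.9, -0.7, -124.6]
contact_force: [0.1, 0.0, -2.8]
gripper_width: 0.0619
time_s: 14.98
tcp_pos: [0.6519, -0.238, 0.2487]
eef_rot: [179.9, -1.1, -145.6]
contact_force: [0.6, -0.2, -2.1]
gripper_width: 0.062
time_s: 15.4
tcp_pos: [0.6529, -0.2371, 0.2411]
eef_rot: [-179.9, -1.5, -166.6]
contact_force: [-0.0, 0.8, -4.1]
gripper_width: 0.0623
```

```bash

python3 -m inch '[{"x":0.1,"y":-0.3,"z":0.2,"yaw":1},{"x":0.2,"y":-0.4,"z":0.3,"yaw":1},{"x":0.2,"y":-0.4,"z":0.4,"yaw":0.9},{"x":0.1,"y":-0.1,"z":0.4,"yaw":0.2},{"x":0,"y":0,"z":0,"yaw":0}]'
python3 -c "
from h import *
plate_ang();st()"
```

```text
time_s: 15.82
tcp_pos: [0.6416, -0.2688, 0.2021]
eef_rot: [-179.7, -1.7, -179.8]
contact_force: [-0.6, 0.4, -2.5]
gripper_width: 0.0618
n 1023
-108 37 [-128.  -87.  -84.]
-93 49 [-127.  -89.  -83.]
-78 134 [-111.   49.   54.]
-63 108 [38. 42. 46.]
-48 121 [29. 35. 39.]
-33 126 [20. 27. 31.]
-18 121 [13. 19. 23.]
-3 133 [ 6. 11. 16.]
12 116 [-2.  3.  9.]
27 70 [-6. -2. 10.]
time_s 15.867
joints [ -6.422  24.547   1.967   0.586 -69.089 -83.478]
tcp_pos [ 0.642 -0.269  0.203]
eef_rot [-179.652   -1.721 -179.688]
contact_force [-0.088  0.126 -1.818]
moment [ 0.062 -0.328  0.038]
gripper_width 0.062
```

```bash

python3 -m inch '[{"x":0,"y":0,"z":0.7,"yaw":0},{"x":0,"y":0,"z":0.9,"yaw":0},{"x":0,"y":0,"z":0.9,"yaw":0},{"x":0,"y":0,"z":0.5,"yaw":0},{"x":0,"y":0,"z":0.1,"yaw":0}]'

```

```text
time_s: 16.28
tcp_pos: [0.6435, -0.2683, 0.1263]
eef_rot: [-179.5, -1.4, -179.0]
contact_force: [-0.5, -0.2, -3.4]
gripper_width: 0.062
```

```bash

python3 -m inch '[{"x":0.6,"y":0,"z":0.03,"yaw":0},{"x":0.6,"y":0,"z":0.03,"yaw":0.1},{"x":0.6,"y":0,"z":0.03,"yaw":0.1},{"x":0.6,"y":0,"z":0.03,"yaw":0.1}]'
python3 -m inch '[{"x":0.6,"y":0,"z":0.03,"yaw":0},{"x":0.6,"y":0,"z":0.03,"yaw":0}]'
python3 -c "
from h import *
plate_ang();st()"
```

```text
time_s: 16.62
tcp_pos: [0.5914, -0.2684, 0.1272]
eef_rot: [-179.3, -0.7, -179.6]
contact_force: [4.3, 0.1, -0.2]
gripper_width: 0.062
time_s: 16.78
tcp_pos: [0.5666, -0.2684, 0.1304]
eef_rot: [-179.1, 0.0, -179.4]
contact_force: [4.2, -0.5, -4.6]
gripper_width: 0.062
n 345
-48 44 [-5. -2. -0.]
-33 77 [-9. -2.  0.]
-18 53 [-4. -2.  0.]
-3 79 [-5. -2.  8.]
12 69 [-4. -2.  7.]
27 23 [-3.  3.  8.]
time_s 16.833
joints [ -7.038  20.573 -14.611   1.035 -54.722 -82.966]
tcp_pos [ 0.564 -0.268  0.131]
eef_rot [-1.79150e+02 -1.50000e-02 -1.79407e+02]
contact_force [ 0.707 -0.334 -4.413]
moment [-0.08  -1.408 -0.091]
gripper_width 0.062
```

```bash

python3 -m inch '[{"x":0.6,"y":0,"z":0.1,"yaw":0},{"x":0.6,"y":0,"z":0.2,"yaw":0.1},{"x":0.6,"y":0,"z":0.35,"yaw":0.1},{"x":0.4,"y":0,"z":0.4,"yaw":0}]'
python3 -c "
from h import *
plate_ang();st()"
```

```text
time_s: 17.17
tcp_pos: [0.5212, -0.2704, 0.1163]
eef_rot: [-178.7, 1.4, -179.6]
contact_force: [-12.3, 4.6, 26.8]
gripper_width: 0.0617
n 97
-33 11 [-40. -36. -31.]
-18 12 [-34. -29. -26.]
-3 37 [-24.  -4.   7.]
12 24 [-3.  4.  8.]
27 13 [ 2.  7. 10.]
time_s 17.217
joints [ -7.665  17.447 -22.023   1.418 -49.14  -82.885]
tcp_pos [ 0.519 -0.27   0.115]
eef_rot [-178.743    1.234 -179.622]
contact_force [-8.883  0.852 14.087]
moment [ 0.246  2.369 -0.094]
gripper_width 0.062
```

```bash

python3 -m inch '[{"x":0.3,"y":0,"z":0.05,"yaw":0},{"x":0.3,"y":0,"z":0.15,"yaw":0}]'
python3 - <<'E'
from h import *
plate_ang();st()
b=np.load("pics/last.npz")["im"]; save("p2",cv2.resize(b[80:200,270:370],None,fx=5,fy=5))
E
```

```text
time_s: 17.38
tcp_pos: [0.5082, -0.2709, 0.1138]
eef_rot: [-178.6, 1.7, -179.4]
contact_force: [3.5, 1.1, -2.0]
gripper_width: 0.0619
n 98
-33 9 [-49. -45. -39.]
-18 16 [-43. -36. -31.]
-3 42 [-28.  -2.   8.]
12 20 [-22.   6.   9.]
27 11 [ 4.  7. 10.]
time_s 17.433
joints [ -7.857  16.457 -23.889   1.526 -47.84  -82.592]
tcp_pos [ 0.506 -0.271  0.113]
eef_rot [-178.613    1.638 -179.422]
contact_force [-1.112 -1.227 -0.725]
moment [-0.177 -0.518 -0.097]
gripper_width 0.062
```

View pics/p2.png

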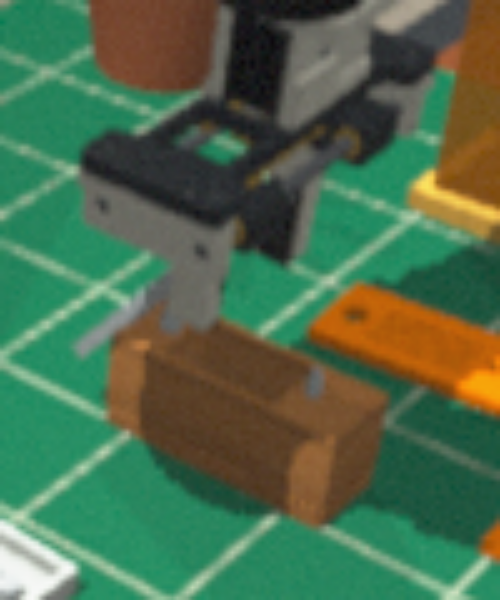

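```bash

python3 -m inch '[{"x":0.25,"y":0,"z":0.2,"yaw":0},{"x":0.25,"y":0.03,"z":0.3,"yaw":0}]'
python3 -m inch '[{"x":0.2,"y":0.03,"z":0.4,"yaw":0},{"x":0.1,"y":0,"z":0.4,"yaw":0}]'
python3 -c "
from h import *
plate_ang();st()"
```

```text
time_s: 17.6
tcp_pos: [0.497, -0.2709, 0.1018]
eef_rot: [-178.5, 1.9, -179.3]
contact_force: [0.0, -1.5, 2.2]
gripper_width: 0.0616
time_s: 17.77
tcp_pos: [0.4897, -0.2714, 0.0816]
eef_rot: [-178.4, 2.0, -179.2]
contact_force: [-0.8, 0.6, 2.6]
gripper_width: 0.0618
n 39
-3 9 [-67. -47.   7.]
12 23 [-56.   7.  10.]
time_s 17.817
joints [ -8.11   17.371 -28.188   1.818 -42.32  -82.508]
tcp_pos [ 0.489 -0.271  0.08 ]
eef_rot [-178.463    1.922 -179.271]
contact_force [ 2.446 -2.648 -1.554]
moment [-0.823 -1.45  -0.154]
gripper_width 0.061
```

```bash

python3 -m inch '[{"x":0,"y":0,"z":0,"yaw":0.05},{"x":0,"y":0,"z":-0.4,"yaw":0.1},{"x":0,"y":0,"z":-0.8,"yaw":0.1},{"x":0,"y":0,"z":-0.8,"yaw":0},{"x":0,"y":0,"z":0,"yaw":0}]' - 60
python3 - <<'E'
from h import *
b,d=cap("side");W=cloud("side",d);s=r.get_state();p=np.array(s["tcp_pos"]);st()
bi=b.astype(int); g=(bi.max(2)-bi.min(2))<45
m=g&(W[...,0]>p[0]+.02)&(W[...,0]<p[0]+.13)&(np.abs(W[...,1]-p[1])<.034)&(W[...,2]>.083)&(W[...,2]<p[2]+.03)
P=W[m]; A=np.c_[P[:,:2]-p[:2],np.ones(len(P))]
for k in range(3):
    c,*_=np.linalg.lstsq(A,P[:,2],rcond=None); e=P[:,2]-A@c; k=np.abs(e)<.004; A,P=A[k],P[k]
print(len(P),"slope deg",np.degrees(np.arctan(c[:2])),"z at tcp",c[2],"xrange",P[:,0].min()-p[0],P[:,0].max()-p[0],"y",P[:,1].min(),P[:,1].max())
save("p3",cv2.resize(b[80:200,270:370],None,fx=5,fy=5))
E
```

```text
time_s: 18.23
tcp_pos: [0.482, -0.2688, 0.1282]
eef_rot: [-178.7, 1.1, 179.6]
contact_force: [1.4, -0.2, -3.0]
gripper_width: 0.0606
time_s 18.283
joints [ -7.982  13.872 -25.389   1.508 -49.584 -83.458]
tcp_pos [ 0.481 -0.269  0.126]
eef_rot [-178.71     1.005  179.538]
contact_force [-0.159  0.207 -3.926]
moment [ 0.156  0.121 -0.002]
gripper_width 0.061
130 slope deg [-25.19264322  -4.42725229] z at tcp 0.15766430293925635 xrange 0.0298671869586683 0.11385642854451117 y -0.2779211679119192 -0.2347349719915322
```

View pics/p3.png

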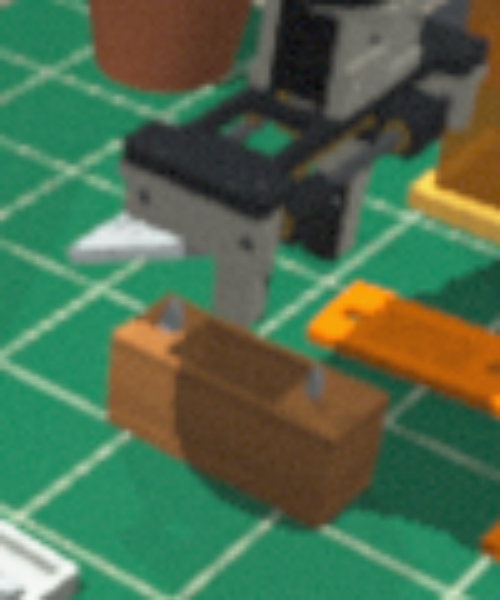

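```bash
python3 - <<'E'
from h import *
b,d=cap("side");W=cloud("side",d);p=np.array(r.get_state()["tcp_pos"])
g=cv2.cvtColor(b,cv2.COLOR_RGB2GRAY)
Q=np.round((W-p)*1000).astype(np.float32)
for v in range(120,134,2):
    print(v,[(u,int(g[v,u]),*[int(x) if x==x else None for x in Q[v,u]]) for u in range(282,312,4)])
E
```

```text
120 [(282, 102, 248, -141, -124), (286, 105, 238, -150, -124), (290, 101, 229, -158, -124), (294, 111, 221, -171, -127), (298, 66, 30, 89, 65), (302, 102, 18, 92, 72), (306, 105, 5, 96, 79), (310, 85, -7, 98, 84)]
122 [(282, 103, 243, -134, -127), (286, 105, 231, -140, -124), (290, 108, 221, -148, -124), (294, 114, 212, -159, -125), (298, 108, 31, 88, 60), (302, 103, 18, 90, 65), (306, 102, 7, 92, 71), (310, 104, -8, 99, 80)]
124 [(282, 97, 234, -124, -126), (286, 110, 222, -129, -124), (290, 106, 214, -139, -125), (294, 208, 108, -8, -21), (298, 123, 29, 90, 56), (302, 105, 19, 89, 60), (306, 104, 7, 91, 65), (310, 103, -4, 91, 70)]
126 [(282, 102, 226, -113, -125), (286, 100, 216, -122, -125), (290, 198, 110, 6, -22), (294, 208, 97, 7, -16), (298, 215, 81, 11, -7), (302, 126, 16, 93, 57), (306, 105, 7, 91, 60), (310, 103, -5, 93, 66)]
128 [(282, 104, 218, -103, -125), (286, 168, 209, -112, -125), (290, 229, 100, 21, -17), (294, 229, 87, 20, -12), (298, 229, 71, 25, -3), (302, 229, 58, 27, 3), (306, 119, 6, 90, 55), (310, 104, -4, 89, 58)]
130 [(282, 105, 211, -95, -125), (286, 195, 105, 30, -21), (290, 188, 93, 29, -16), (294, 174, 80, 30, -10), (298, 162, 68, 29, -6), (302, 149, 56, 30, 0), (306, 110, 43, 32, 6), (310, 99, 32, 31, 10)]
132 [(282, 112, 204, -86, -125), (286, 142, 105, 29, -27), (290, 139, 91, 32, -20), (294, 133, 80, 29, -17), (298, 143, 169, -123, -128), (302, 135, 158, -129, -126), (306, 104, 149, -136, -125), (310, 103, 140, -147, -127)]
```

```bash

python3 -m inch '[{"x":0.4,"y":0,"z":0,"yaw":0},{"x":0.5,"y":0,"z":0,"yaw":0},{"x":0.1,"y":0,"z":0,"yaw":0},{"x":0,"y":0,"z":0,"yaw":0}]'
python3 -m inch '[{"x":0,"y":0,"z":0.3,"yaw":0},{"x":0,"y":0,"z":0.2,"yaw":0},{"x":0,"y":0,"z":0.1,"yaw":0}]'
python3 - <<'E'
from h import *
b,d=cap("side");W=cloud("side",d);p=np.array(r.get_state()["tcp_pos"]);st()
g=cv2.cvtColor(b,cv2.COLOR_RGB2GRAY)
Q=np.round(W*1000)
m=(g>120)&(W[...,2]>.07)&(W[...,2]<.15)&(W[...,0]>.49)&(W[...,0]<.6)&(abs(W[...,1]+.27)<.034)
P=W[m]; A=np.c_[P[:,:2]-p[:2],np.ones(len(P))]; c=np.linalg.lstsq(A,P[:,2],rcond=None)[0]; print(len(P),np.degrees(np.arctan(c[:2])),c[2]-p[2],P[:,0].max())
save("p4",cv2.resize(b[100:180,275:365],None,fx=6,fy=6,interpolation=3))
E
```

```text
time_s: 18.67
tcp_pos: [0.4495, -0.267, 0.1211]
eef_rot: [-178.9, 0.5, 179.4]
contact_force: [0.3, -0.0, -3.9]
gripper_width: 0.0611
time_s: 18.92
tcp_pos: [0.4487, -0.2673, 0.1047]
eef_rot: [-178.9, 0.5, 179.4]
contact_force: [0.9, -1.2, -2.2]
gripper_width: 0.0612
time_s 18.967
joints [ -8.463  13.215 -29.886   1.414 -46.354 -83.103]
tcp_pos [ 0.448 -0.267  0.104]
eef_rot [-178.911    0.409  179.409]
contact_force [-0.434  0.713 -4.234]
moment [ 0.171  0.183 -0.016]
gripper_width 0.061
118 [-26.9264238  -5.3112586] 0.03194634428411473 0.5633541338466083
```

View pics/p4.png

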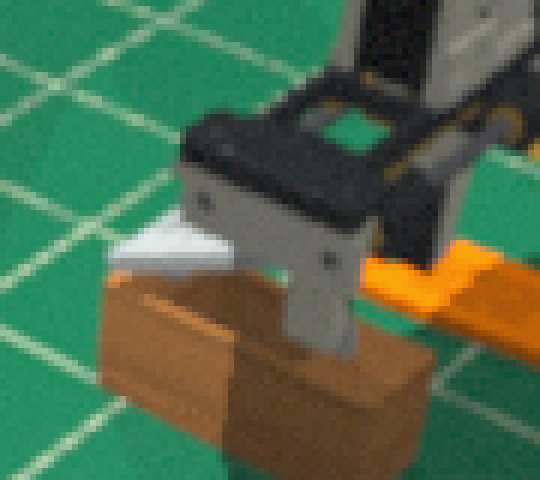

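```bash
python3 - <<'E'
from h import *
c=r.camera_info("side");K=np.array(c["mtx"]);T=np.array(c["pose"])
def ry(u,v,y):
    q=T[:3,:3]@np.array([(u-K[0,2])/K[0,0],(v-K[1,2])/K[1,1],1.]); return T[:3,3]+q*(y-T[1,3])/q[1]
for x,y in((107,255),(107,270),(235,245),(235,268)):
    print(x,y,np.round(ry(275+x/6-.5,100+y/6-.5,-.2365)*1e3,1))
# box end corner check: near top corner of +x end
for x,y in((106,275),(433,355)): print("box z60",np.round(ray("side",275+x/6-.5,100+y/6-.5,.06)*1e3,1))
b,d=cap("side");g=cv2.cvtColor(b,cv2.COLOR_RGB2GRAY)
for v in (141,142,143,144): print(v,g[v,288:300].tolist(), np.round(cloud("side",d)[v,290:296]*1e3).astype(int).tolist())
E
```

```text
107 255 [ 561.3 -236.5   78.5]
107 270 [ 560.7 -236.5   70.9]
235 245 [ 497.8 -236.5  112.5]
235 268 [ 496.4 -236.5  101.6]
box z60 [ 567.7 -246.2   60. ]
box z60 [ 427.2 -292.5   60. ]
141 [104, 105, 102, 105, 108, 128, 168, 206, 224, 231, 228, 230] [[637, -334, -2], [633, -333, 1], [631, -336, 0], [628, -336, 2], [627, -340, 0], [559, -245, 79]]
142 [104, 102, 106, 106, 112, 143, 193, 215, 215, 214, 214, 211] [[632, -327, 1], [630, -328, 1], [626, -329, 2], [561, -239, 77], [557, -238, 80], [553, -237, 82]]
143 [106, 107, 106, 105, 115, 147, 171, 175, 172, 174, 165, 159] [[630, -324, -1], [627, -325, 0], [626, -328, -1], [560, -239, 75], [557, -238, 76], [554, -238, 78]]
144 [107, 107, 103, 110, 119, 137, 145, 147, 149, 147, 144, 149] [[626, -319, 0], [624, -321, 0], [621, -322, 1], [620, -325, 0], [557, -239, 73], [553, -238, 75]]
```

```bash

python3 -m inch '[{"x":0,"y":-0.06,"z":0.15,"yaw":0},{"x":0,"y":0,"z":0.15,"yaw":0}]' - 15
python3 -m inch '[{"x":0.02,"y":0,"z":0.15,"yaw":0},{"x":0.05,"y":0,"z":0.2,"yaw":0}]' - 12
python3 - <<'E'
from h import *
st();b,d=cap("side");W=cloud("side",d)*1e3
g=cv2.cvtColor(b,cv2.COLOR_RGB2GRAY)
for v in range(138,154,2):
    k=[u for u in range(285,325) if g[v,u]>120 and abs(W[v,u,1]+268)<36 and W[v,u,2]>55]
    print(v,[W[v,u].round().astype(int).tolist() for u in k[:1]+k[len(k)//2:len(k)//2+1]+k[-1:]])
E
```

```text
time_s: 19.18
tcp_pos: [0.45, -0.2692, 0.0974]
eef_rot: [-178.9, 0.5, 179.5]
contact_force: [1.1, 0.0, -2.3]
gripper_width: 0.062
time_s: 19.35
tcp_pos: [0.4489, -0.2697, 0.0882]
eef_rot: [-178.8, 0.6, 179.5]
contact_force: [-4.9, -0.2, 1.9]
gripper_width: 0.0616
time_s 19.35
joints [ -8.712  14.482 -30.854   1.54  -43.958 -82.921]
tcp_pos [ 0.449 -0.27   0.088]
eef_rot [-178.84     0.556  179.476]
contact_force [-4.9   -0.23   1.867]
moment [ 0.091  1.548 -0.091]
gripper_width 0.062
138 [[561, -280, 70], [559, -281, 70], [556, -282, 71]]
140 [[562, -268, 69], [555, -272, 70], [546, -268, 76]]
142 [[561, -254, 70], [546, -254, 77], [533, -253, 83]]
144 [[564, -244, 67], [537, -242, 80], [514, -243, 91]]
146 [[559, -238, 66], [529, -240, 79], [501, -238, 93]]
148 [[549, -247, 60], [540, -253, 61], [536, -266, 56]]
150 []
152 [[526, -243, 59], [523, -242, 62], [523, -242, 62]]
```

```bash

python3 -m inch '[{"x":0.1,"y":0,"z":0.3,"yaw":0},{"x":0.1,"y":0,"z":0.3,"yaw":0}]'
python3 -m inch '[{"x":0.1,"y":0,"z":0.3,"yaw":0},{"x":0.05,"y":0,"z":0.3,"yaw":0}]'
python3 - <<'E'
from h import *
st();b,d=cap("side");W=cloud("side",d)*1e3; save("t5",b)
g=cv2.cvtColor(b,cv2.COLOR_RGB2GRAY)
for v in range(138,160,2):
    k=[u for u in range(285,345) if g[v,u]>120 and abs(W[v,u,1]+268)<36 and W[v,u,2]>55]
    print(v,[W[v,u].round().astype(int).tolist() for u in k[:1]+k[len(k)//2:len(k)//2+1]+k[-1:]])
E
```

```text
time_s: 19.57
tcp_pos: [0.4429, -0.2699, 0.0718]
eef_rot: [-178.9, 0.5, 179.4]
contact_force: [-0.7, 0.3, -0.8]
gripper_width: 0.062
time_s: 19.73
tcp_pos: [0.4391, -0.2703, 0.0554]
eef_rot: [-178.8, 0.6, 179.4]
contact_force: [-1.7, 0.1, -1.3]
gripper_width: 0.0617
time_s 19.733
joints [ -8.969  16.497 -33.844   1.683 -38.921 -82.889]
tcp_pos [ 0.439 -0.27   0.055]
eef_rot [-178.844    0.588  179.45 ]
contact_force [-1.723  0.107 -1.252]
moment [0.156 0.271 0.045]
gripper_width 0.062
138 [[561, -285, 67], [550, -287, 71], [545, -295, 69]]
140 [[559, -269, 69], [542, -266, 79], [464, -251, 121]]
142 [[561, -257, 68], [551, -267, 68], [538, -270, 72]]
144 [[562, -245, 68], [546, -255, 70], [434, -233, 133]]
146 [[561, -241, 63], [544, -243, 70], [527, -251, 74]]
148 [[562, -243, 56], [537, -239, 70], [522, -244, 74]]
150 [[543, -244, 58], [528, -240, 67], [516, -240, 73]]
152 [[523, -243, 61], [519, -241, 64], [519, -241, 64]]
154 []
156 []
158 []
```

```bash

python3 -m inch '[{"x":0.03,"y":0,"z":0.3,"yaw":0},{"x":0.02,"y":0,"z":0.2,"yaw":0}]'
python3 -m inch '[{"x":0,"y":0,"z":0.15,"yaw":0}]'
python3 -m inch '[{"x":0,"y":0,"z":0.1,"yaw":0}]'

```

```text
time_s: 19.95
tcp_pos: [0.4377, -0.2704, 0.0406]
eef_rot: [-178.9, 0.6, 179.4]
contact_force: [-1.2, 0.7, -0.8]
gripper_width: 0.0614
time_s: 20.03
tcp_pos: [0.438, -0.2706, 0.0367]
eef_rot: [-178.8, 0.6, 179.5]
contact_force: [-3.9, 6.2, 16.5]
gripper_width: 0.062
time_s: 20.12
tcp_pos: [0.4384, -0.2706, 0.0345]
eef_rot: [-178.8, 0.6, 179.5]
contact_force: [-4.1, 6.5, 16.1]
gripper_width: 0.0618
```

```bash

python3 -m inch '[{"x":0,"y":0,"z":-0.1,"yaw":0},{"x":0,"y":0,"z":0,"yaw":0},{"x":0,"y":0,"z":0,"yaw":0},{"x":0,"y":0,"z":0,"yaw":0},{"x":0,"y":0,"z":0,"yaw":0}]' 1
python3 -m inch '[{"x":0,"y":0,"z":-0.4,"yaw":0},{"x":0,"y":0,"z":-0.9,"yaw":0},{"x":0,"y":0,"z":-1,"yaw":0},{"x":0,"y":0,"z":-1,"yaw":0},{"x":0,"y":0,"z":-1,"yaw":0}]'
python3 -m inch '[{"x":0,"y":0.8,"z":-1,"yaw":0},{"x":0,"y":1,"z":-0.5,"yaw":0},{"x":0,"y":1,"z":0,"yaw":0},{"x":0,"y":1,"z":0,"yaw":0},{"x":0,"y":1,"z":0,"yaw":0}]'
python3 -m inch '[{"x":0,"y":1,"z":0,"yaw":0},{"x":0,"y":1,"z":0,"yaw":0},{"x":0,"y":1,"z":0,"yaw":0},{"x":0,"y":1,"z":0,"yaw":0},{"x":0,"y":1,"z":0,"yaw":0}]'
python3 -m inch '[{"x":0,"y":1,"z":0,"yaw":0},{"x":0,"y":1,"z":0,"yaw":0},{"x":0,"y":1,"z":0,"yaw":0},{"x":0,"y":0.5,"z":0,"yaw":0},{"x":0,"y":0,"z":0,"yaw":0}]'
python3 - <<'E'
from h import *
st();b,d=cap("side");a,da=cap("top")
for n,dd in(("side",d),("top",da)):
    W=cloud(n,dd)
    m=(W[...,2]>.063)&(W[...,2]<.1)&(W[...,0]>.40)&(W[...,0]<.6)&(W[...,1]<-.2)&(W[...,1]>-.34)
    P=W[m]; 
    if len(P)<20: print(n,"none");continue
    k=abs(P[:,2]-.068)<.003; Q=P[k]; A=np.c_[Q[:,:2]-Q[:,:2].mean(0),np.ones(len(Q))]; c=np.linalg.lstsq(A,Q[:,2],rcond=None)[0]
    print(n,len(P),len(Q),np.percentile(P[:,2],[5,50,95]).round(4),"slopes",np.degrees(np.arctan(c[:2])).round(2),cv2.minAreaRect((P[:,:2]*1e3).astype(np.float32)))
save("fin",np.hstack([cv2.resize(a[175:255,315:375],None,fx=5,fy=5,interpolation=3),cv2.resize(b[110:190,280:365],None,fx=5,fy=5,interpolation=3)]))
E
```

```text
time_s: 20.53
tcp_pos: [0.4398, -0.2707, 0.0369]
eef_rot: [-178.8, 0.7, 179.6]
contact_force: [-0.5, 0.9, 0.3]
gripper_width: 0.0859
time_s: 20.95
tcp_pos: [0.4344, -0.2676, 0.1447]
eef_rot: [-178.9, -0.0, 179.5]
contact_force: [1.2, 0.3, -1.2]
gripper_width: 0.0877
time_s: 21.37
tcp_pos: [0.4383, -0.147, 0.1927]
eef_rot: [-178.8, 0.8, 179.2]
contact_force: [1.1, -0.1, -0.4]
gripper_width: 0.0881
time_s: 21.78
tcp_pos: [0.439, -0.0164, 0.1954]
eef_rot: [-178.9, 1.2, 179.1]
contact_force: [0.3, -0.1, -0.3]
gripper_width: 0.0877
time_s: 22.2
tcp_pos: [0.4394, 0.0787, 0.1984]
eef_rot: [-179.1, 1.5, 179.3]
contact_force: [-0.0, 0.3, 0.0]
gripper_width: 0.088
time_s 22.2
joints [  37.046   -0.521  -31.764    1.877  -58.142 -128.691]
tcp_pos [0.439 0.079 0.198]
eef_rot [-179.123    1.472  179.349]
contact_force [-0.001  0.309  0.018]
moment [ 0.075 -0.112  0.01 ]
gripper_width 0.088
side 773 707 [0.0652 0.0684 0.0706] slopes [ 0.13 -0.37] ((495.2336120605469, -268.2452392578125), (65.75035858154297, 130.2648162841797), 89.69596862792969)
top 1258 957 [0.0653 0.0692 0.0731] slopes [-0.07  0.15] ((494.71240234375, -268.97833251953125), (62.79684066772461, 138.44232177734375), 89.36299133300781)
```

View pics/fin.png

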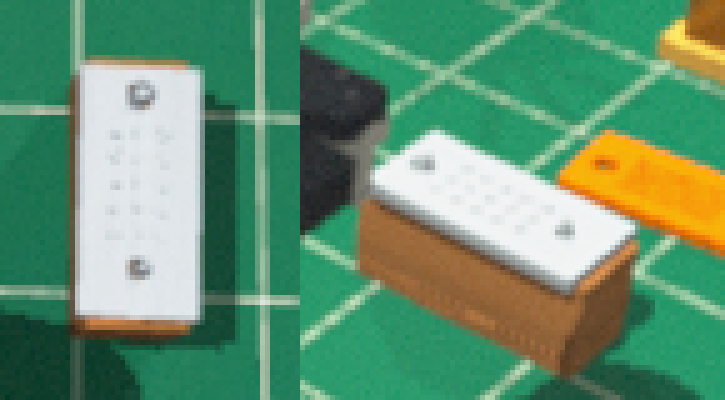

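```bash

python3 -m inch '[{"x":0.5,"y":1,"z":0,"yaw":0},{"x":0,"y":1,"z":0,"yaw":0},{"x":0,"y":1,"z":0,"yaw":0},{"x":0,"y":1,"z":0,"yaw":0},{"x":0,"y":1,"z":-0.3,"yaw":0}]'
python3 -m inch '[{"x":0,"y":1,"z":-0.3,"yaw":0},{"x":0,"y":1,"z":-0.3,"yaw":0},{"x":0,"y":1,"z":-0.3,"yaw":0},{"x":0,"y":0.5,"z":0,"yaw":0},{"x":0,"y":0,"z":0,"yaw":0}]'
python3 - <<'E'
from h import *
a,d=cap("top");b,_=cap("side");W=cloud("top",d)
m=(W[...,2]>.067)&(W[...,2]<.082)&(W[...,0]>.5)&(W[...,0]<.6)&(W[...,1]>-.02)&(W[...,1]<.11); print("glass top",m.sum(),W[m].mean(0) if m.any() else 0)
o=np.load("pics/top0.npz")["im"]; D=np.abs(o.astype(int)-a).max(2)>60; print("changed cols/rows", [ (x,y,w,h,s) for x,y,w,h,s in cv2.connectedComponentsWithStats(D.astype(np.uint8))[2][1:] if s>12])
save("end",np.hstack([cv2.resize(a[100:260,180:370],None,fx=2,fy=2),cv2.resize(b[100:260,130:320],None,fx=2,fy=2)]))
E
```

```text
time_s: 22.72
tcp_pos: [0.4266, 0.197, 0.204]
eef_rot: [-179.0, 1.3, 178.7]
contact_force: [1.2, -0.3, -0.2]
gripper_width: 0.0874
time_s: 23.13
tcp_pos: [0.4297, 0.2867, 0.2277]
eef_rot: [-179.1, 1.4, 178.5]
contact_force: [1.1, -0.6, 0.4]
gripper_width: 0.0876
glass top 212 [0.55296552 0.04209052 0.07580985]
changed cols/rows [(np.int32(0), np.int32(155), np.int32(26), np.int32(104), np.int32(1483)), (np.int32(31), np.int32(166), np.int32(32), np.int32(63), np.int32(371)), (np.int32(27), np.int32(177), np.int32(5), np.int32(25), np.int32(29)), (np.int32(1), np.int32(178), np.int32(6), np.int32(4), np.int32(15)), (np.int32(215), np.int32(180), np.int32(29), np.int32(21), np.int32(319)), (np.int32(62), np.int32(186), np.int32(66), np.int32(55), np.int32(2447)), (np.int32(343), np.int32(199), np.int32(11), np.int32(12), np.int32(47)), (np.int32(333), np.int32(200), np.int32(22), np.int32(21), np.int32(212)), (np.int32(356), np.int32(201), np.int32(2), np.int32(9), np.int32(13)), (np.int32(131), np.int32(203), np.int32(4), np.int32(19), np.int32(32)), (np.int32(366), np.int32(211), np.
[... 796 characters left out ...]
(315), np.int32(4), np.int32(24), np.int32(53)), (np.int32(130), np.int32(317), np.int32(8), np.int32(22), np.int32(70)), (np.int32(112), np.int32(323), np.int32(7), np.int32(6), np.int32(14)), (np.int32(84), np.int32(328), np.int32(7), np.int32(6), np.int32(13)), (np.int32(70), np.int32(335), np.int32(15), np.int32(9), np.int32(45)), (np.int32(115), np.int32(335), np.int32(7), np.int32(6), np.int32(13)), (np.int32(186), np.int32(345), np.int32(18), np.int32(3), np.int32(39)), (np.int32(0), np.int32(353), np.int32(21), np.int32(31), np.int32(344)), (np.int32(329), np.int32(373), np.int32(2), np.int32(11), np.int32(20)), (np.int32(201), np.int32(380), np.int32(10), np.int32(4), np.int32(27))]
```

View pics/end.png

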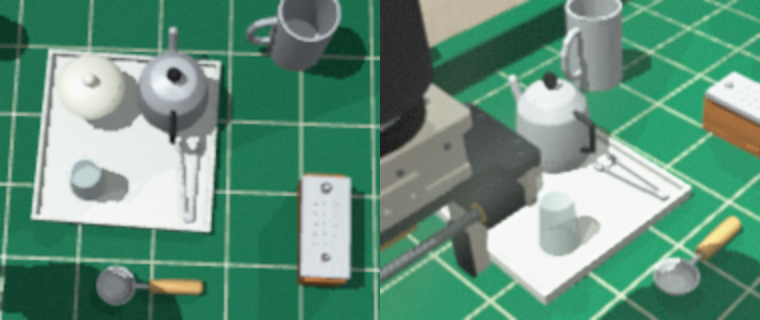

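```bash
python3 -c "
from plant import r
print(r.close_job())"
```

```text
the job is handed in; nothing more can be done
None
```

The job is done and handed in at about 23 s of the 72 s allowed.

**What I did**
- I lifted the upturned glass off the plate and set it, still upturned, on the free part of the tray.
- I gripped the plate near its small-hole end, lifted it off the pins and let it swing down in a light grip.
- I turned the wrist half round and rotated the plate past vertical against the end of the box and the big pin. Then I lowered the big hole onto the big pin and swung the other end down flat. The rack slot was not needed.

**Last checks**
- **Plate:** it lies studded side up with both pins showing in their holes and the big hole on the big pin. Its top is at about 68 mm, and its tilt is under 0.4° in both camera views. Its centre is within 1 mm of where it started.
- **Glass:** it stands upturned on the tray at about (0.553, 0.042) m, with its top at about 76 mm.
- **Other things:** in the last pictures the teapot, bowl, tongs, jug and spoon look unmoved. An automatic before-and-after comparison flagged changes near the spoon and rack that I took to be shadows and the arm. I did not check the rack's hung glasses or the canister separately.

**What did not go to plan**
- The glass was gripped about 7 mm off the middle of the pads, but it held.
- The plate slipped about 17 mm up in the fingers during the turn, with one push of about 27 N. I measured it again before seating it.
- The highest force reading I saw was about 27 N.

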